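# Open the bleed valve one turn and start the pump

### The arm

A 6-joint arm with a two-finger parallel gripper is mounted at the origin on the work surface. World frame = base frame: x ahead of the robot, y to its left, z up, the work surface at z = 0. Lengths are in m, angles in rad, forces in N, time in s.
With the tool pointing down it reaches from about 0.375 to 0.75 m from the base axis. Payload 9 kg.
Tool frame: the origin (TCP) lies on the centre line of the jaws, within the pads' length; the fingertips stand 14 mm ahead of it and the grasp point (between the pads) lies 5 mm behind it; z points along the fingers, y is the line along which they close (so a half turn about z gives the same grasp; the last joint's range is limited). The gripper opens to 85 mm and grips with 20 to 120 N. Pads are 22 mm wide; open, the fingers measure 114 mm over their backs; the gripper's body (76 mm by 85 mm) begins 54 mm behind the grasp point. The pads swing forward as they close: fully open they stand 13 mm farther back than shut.
Start: joints at [-1.466, 0.104, 0.097, 1.564, 0, 1.353], TCP at [0.19, -0.569, 0.245] pointing down, gripper open.
Joint ranges: [-2.99, 2.99], [-0.84, 1.86], [-1.1, 1.16], [-1.84, 2.11], [-1.51, 1.56], [-3.14, 3.14]. Speed limits (rad/s): [2.22, 2.22, 2.57, 3.14, 3.14, 3.14].

### API

Orientations are given as a 3x3 rotation matrix whose columns are the frame's x, y, z axes.
In Python, from station import monitor, grab_frame, ticket, silhouettes gives the robot as it stands. The module is installed in compiled form; this text tells all that it offers.
- The arm moves only by the tool jog_arm, never from a script. Its argument "motion" is one flat list of numbers, 7 for each row, row after row: the shift along the tool's x, y, z in units of 40 mm (1.0 is 40 mm), then the turn, a rotation vector about the tool's x, y, z in units of 10 degrees (1.0 is 10 degrees), then the closure, from 0 (fully open) to 1 (shut). In form: [dx, dy, dz, wx, wy, wz, claw, dx, dy, dz, wx, wy, wz, claw, ...]. A call has 1 to 10 rows; each row shifts and turns the commanded pose from where the row before left it, along the tool's axes as they then stand; what a row does not reach is not made up. A row lasts 1/8 s, in which the tool goes at most 62.5 mm and 10.7 degrees, less where a joint would pass 70% of its speed; a pose out of reach is approached as far as the arm can. A call is refused whole if a number of a shift passes 1 or a number of a turn 1, either way. A call with a gripper value outside its range is refused whole. The fingers move at their own pace and stop on an object; "newtons" is the grip in N (left out, the last holds). Time passes only in rows, so rows that do not move let the fingers close. It gives the time, the measured TCP pose, the force, the opening and the grip force at its end, in the units of the state.
- monitor.sense(): the state, without advancing time (a new reading comes with each control period).
- grab_frame(name): name is "scene" or "top"; returns a dict with "color" (480x640x3 uint8, blue, green, red), "range_z" (480x640 float32, m along the optical axis (not along the pixel's ray), 0 where there is no reading), "fx", "fy", "cx", "cy" (pixels), "world_to_cam" (4x4, takes a point from world to camera coordinates). Camera axes: x right, y down, z forward; pixel columns grow to the right and rows downward; lengths in m; the calibration is good to about 2 mm. A picture is of the moment at which its call begins.
- ticket.job_done(): hands the job in; it is judged then, once.
Trained networks look in a picture, given as the dict that the camera call returned (one of the last four; its "shot" number tells which), for a name from the list of things; names that differ only in an ending like _2 or _b are one class to them, and where a whole thing is asked for, a point or a joint stands for the part that bears it (a point fixed in the world has none). Each returns a list of dicts, best first, with "score" (0 to 1); they miss things now and then, are a little off and sometimes report something else, mostly with a low value. They report only what shows in the picture. A call takes as long as a camera call. They do not tell look-alikes from the thing itself.
- silhouettes(picture, target): "pixels" (480x640 bool, what is visible of it) and "box" ([left, top, right, bottom] in pixels, round what is visible of it).
The state is a dict: "clock": time; "q": joint angles; "qd": joint speeds; "tau": joint torques, N m; "tool_pos": TCP position; "tool_rot": TCP orientation; "ft_force": force on the tool from outside, world axes, zero at the start; "torque": the same for the moment, N m; "grip_width": finger opening in m; "gripper_force": force on a finger pad.
Only numpy, scipy, OpenCV 4.12 (cv2) and the standard library are available. Lean on these libraries where they do the work, as an engineer would, in place of code of your own. Each camera call takes 0.05 s, during which the arm holds its last target. There are 200 camera calls.

### The job

Before the test pump may run, its bleed valve has to be opened: push the hand wheel by its upright handle anticlockwise (seen from above) through exactly one full turn, so that the handle stops where it started. Then press the pump unit's button fully down and let it go. Push gently with the fingers and do not grip the wheel or its handle, do not press the button before the valve is open, and leave the tamper, portafilter, jug and wrench where they are.

Things in the scene. Friction and masses are not known exactly. Their poses are not given: they have to be found in the camera images.
- bleed_wheel (a joint): Angle (rad) of the bleed valve's hand wheel about its upright axis; grows as the wheel is pushed anticlockwise seen from above (the opening way). It starts between -0.3 and 0.3 (not at a mark), with a hard closed stop at -0.6 and an open stop at 9.0. The wheel stays where it is left; it takes about 2 N at the handle to turn. One turn is 2 pi more than its first value
- wheel_hub (a point): Point on the hand wheel's upright axis, in the hub's top part, 104 mm above the bench. The wheel is horizontal, dark steel, three spokes, rim of mean radius 65 mm and 12 mm thickness, rim top 104 mm above the bench, hub cap top 110 mm. Below it is a brass valve on a round steel flange (116 mm across) fixed to the bench. The wheel can stand anywhere in the work area
- spoke_handle (a point): Centre of the top end of the wheel's one upright handle: a fixed black round peg, 18 mm across at most (16 mm at its foot), standing on the rim 65 mm from the wheel's axis, from 102 mm to 154 mm above the bench (this point is 154 mm above it). It may start at any direction from the hub
- pump_button (a joint): Travel (m) of the pump unit's button: 0 up, 0.006 fully down; it springs back. Fully down takes 5 N
- pump_button_top (a point): Centre of the top face of the round black push button, 32 mm across, pressed straight down. It stands on the robot-side half of a fixed white pump unit, 150 x 130 x 50 mm, whose steel motor (lying cylinder, its top 98 mm above the bench) is 80 mm from the button's centre, axis to axis, away from the robot
- tamper: Loose steel tamper, 58 mm across and 86 mm tall, upright; origin under its centre. Leave it alone
- portafilter: Loose portafilter, steel head 70 mm across and 34 mm tall with a black handle along its +x axis, reaching 165 mm from the head's centre; origin under the head's centre. Leave it alone
- milk_jug: Loose steel jug, 76 mm across and 90 mm tall; origin under its centre. Leave it alone
- wrench: Loose steel wrench about 180 mm long, lying flat along its x axis. Leave it alone
Not all that is in view belongs to the job. Leave any green or orange look-alike of the part that bears bleed_wheel alone.

How it is judged:
By the outcome, as a careful person would: the job done as asked, in the order asked, and still so for the second after the job is handed in, with the robot touching nothing.
It also fails if it takes over 67 s, if anything falls off the work surface, if the arm or the gripper's body presses on something with over 40 N, if the wrist force passes 120 N, or if a joint passes its speed limit or range.

## Working session

There is one attempt and no reset: what is moved stays moved. The work goes in short steps, Python scripts to look and compute and a tool call to move; the robot and the scene stay as the last step left them, time stands still between calls to the robot, and variables do not carry over. Pictures are saved under pics/ and viewed, at most 10 in all, crops included, and the job is handed in when it is done.

Besides the shell and the picture viewer there is one more tool, called after ">>>" as name(argument=value, ...), one argument or row to a line, values as JSON. jog_arm: Moves the arm, as the interface text tells. Its arguments: {"type":"object","properties":{"motion":{"type":"array","items":{"type":"number"}},"newtons":{"type":"number"}},"required":["motion"]}

```bash
mkdir -p pics; cat > h.py <<'E'
import numpy as np, cv2
from station import monitor, grab_frame, ticket, silhouettes
def cloud(f):
    z=f["range_z"]; v,u=np.mgrid[:480,:640]
    c=np.stack([(u-f["cx"])*z/f["fx"],(v-f["cy"])*z/f["fy"],z,np.ones_like(z)],-1)
    w=c@np.linalg.inv(f["world_to_cam"]).T
    w[z<=0]=np.nan
    return w[...,:3]
E
python3 - <<'E'
from h import *
s=monitor.sense(); print(s["clock"],s["tool_pos"],s["tool_rot"],s["grip_width"])
for n in("scene","top"):
    f=grab_frame(n); cv2.imwrite(f"pics/{n}0.png",f["color"]); np.save(f"{n}0.npy",cloud(f))
    P=cloud(f)
    for t in("bleed_wheel","spoke_handle","pump_button","pump_button_top","wheel_hub"):
        for d in silhouettes(f,t)[:3]:
            print(n,t,round(d["score"],2),np.round(d["box"]),np.round(np.nanmedian(P[d["pixels"]],0),3))
E
```

```text
0.0 [ 0.19031469 -0.56869232  0.24450918] [[ 9.48344973e-01  3.17240912e-01 -1.25898286e-04]
 [ 3.17240796e-01 -9.48344104e-01  1.31829874e-03]
 [ 2.98823397e-04 -1.29014205e-03 -9.99999123e-01]] 0.0854497826884313
scene bleed_wheel 0.92 [250. 215. 308. 258.] [ 0.552 -0.149  0.103]
scene bleed_wheel 0.68 [182. 196. 238. 235.] [ 0.433 -0.316  0.102]
scene bleed_wheel 0.6 [225. 275. 290. 325.] [ 0.721 -0.234  0.103]
scene spoke_handle 0.95 [225. 273. 291. 324.] [ 0.718 -0.23   0.103]
scene spoke_handle 0.9 [183. 198. 238. 236.] [ 0.435 -0.315  0.103]
scene spoke_handle 0.69 [250. 215. 306. 258.] [ 0.551 -0.15   0.103]
scene pump_button 0.5 [388. 225. 395. 232.] [0.557 0.155 0.071]
scene wheel_hub 0.95 [227. 273. 292. 327.] [ 0.719 -0.234  0.102]
scene wheel_hub 0.86 [181. 197. 238. 237.] [ 0.431 -0.318  0.102]
scene wheel_hub 0.61 [253. 216. 307. 256.] [ 0.551 -0.151  0.103]
top bleed_wheel 0.7 [363. 229. 426. 293.] [ 0.539 -0.154  0.102]
top bleed_wheel 0.62 [436. 283. 499. 346.] [ 0.425 -0.317  0.101]
top bleed_wheel 0.6 [396. 156. 459. 214.] [ 0.71  -0.229  0.102]
top spoke_handle 0.77 [436. 279. 503. 346.] [ 0.423 -0.319  0.102]
top spoke_handle 0.73 [362. 228. 424. 291.] [ 0.541 -0.154  0.102]
top spoke_handle 0.64 [396. 154. 460. 213.] [ 0.712 -0.236  0.101]
top pump_button 0.42 [251. 246. 263. 264.] [0.549 0.158 0.071]
top pump_button_top 0.42 [252. 247. 264. 260.] [0.55  0.158 0.071]
top wheel_hub 0.81 [364. 228. 425. 294.] [ 0.539 -0.152  0.102]
top wheel_hub 0.81 [398. 154. 462. 214.] [ 0.712 -0.236  0.102]
top wheel_hub 0.7 [435. 280. 500. 344.] [ 0.423 -0.316  0.101]
```

View pics/top0.png

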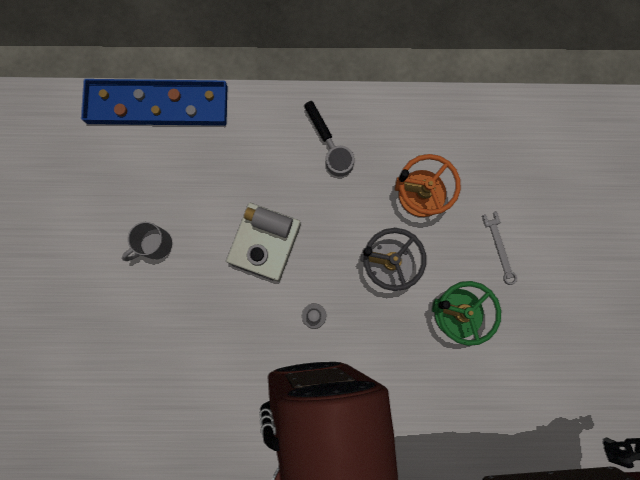

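View pics/scene0.png

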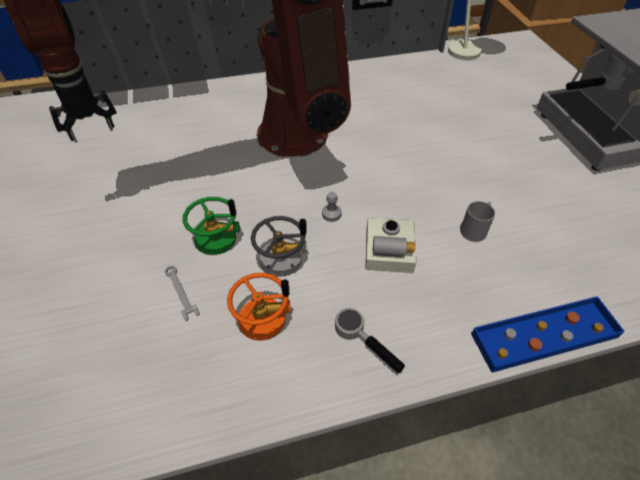

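In the top view there are three wheels: orange (428,185), dark steel (395,259) and green (468,313). The dark steel one fits the description, since green and orange are look-alikes. I'll confirm it in a crop and fit its geometry.

```bash
python3 - <<'E'
from h import *
im=cv2.imread("pics/top0.png"); cv2.imwrite("pics/crop.png",cv2.resize(im[215:305,350:440],None,fx=6,fy=6,interpolation=cv2.INTER_CUBIC))
from scipy.optimize import least_squares
for n,b in(("top",(355,220,432,300)),("scene",(244,208,314,265))):
    P=np.load(n+"0.npy")[b[1]:b[3],b[0]:b[2]].reshape(-1,3)
    R=P[(P[:,2]>.096)&(P[:,2]<.108)][:,:2]
    c=np.array([.546,-.152])
    for i in range(4):
        r=np.hypot(*(R-c).T); Q=R[(r>.052)&(r<.078)]
        c=least_squares(lambda c:np.hypot(*(Q-c).T)-.065,c,loss="soft_l1",f_scale=.003).x
    H=P[(P[:,2]>.115)&(P[:,2]<.17)]; T=P[(P[:,2]>.148)&(P[:,2]<.16)]
    print(n,"hub",c,len(Q),"handle",H.mean(0),len(H),"top",T.mean(0),len(T))
    for q in(H,T):
        d=q.mean(0)[:2]-c; print(np.hypot(*d),np.degrees(np.arctan2(d[1],d[0])))
    A=np.load(n+"0.npy").reshape(-1,3); A=A[(A[:,2]>.06)&(A[:,2]<.08)&(abs(A[:,0]-.55)<.03)&(abs(A[:,1]-.157)<.03)]
    print("button",A.mean(0),A.min(0),A.max(0),len(A))
E
```

```text
top hub [ 0.53752968 -0.14961331] 931 handle [ 0.54891242 -0.08531336  0.14852157] 69 top [ 0.54981865 -0.08630078  0.15262222] 54
0.06529969611829103 79.96117993465818
0.06449415048825712 79.01546544498653
button [0.54904535 0.15861728 0.06739352] [0.52736648 0.13788978 0.06000168] [0.57118099 0.1815577  0.07841488] 256
scene hub [ 0.54109335 -0.15298812] 609 handle [ 0.55513664 -0.08959494  0.13982414] 97 top [ 0.55301775 -0.08949234  0.15295405] 35
0.06493004047813233 77.50916371583479
0.06460577797068842 79.36383294094661
button [0.55598725 0.15476917 0.06739658] [0.53028182 0.13336866 0.06007246] [0.57932455 0.18087101 0.07691813] 165
```

View pics/crop.png

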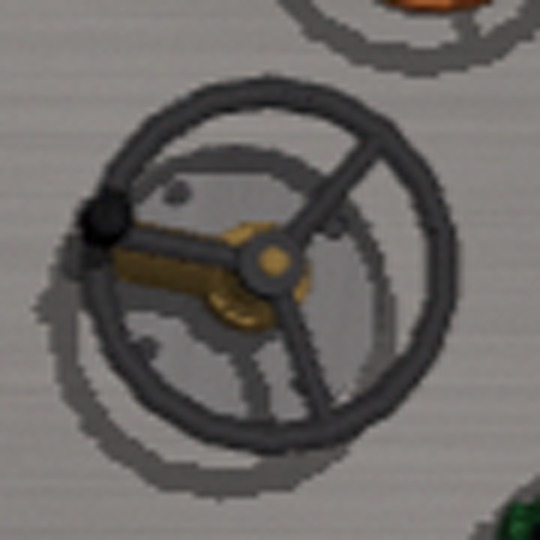

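The crop shows the dark steel wheel with its black handle at crop (105,220), which is the target. From the fits, the hub is at about (0.539,-0.151) and the handle at about 79°. I'll push with shut fingers, using their flat side and turning the tool with the wheel.

```bash
cat >> h.py <<'E'
HUB=np.array([.5393,-.1513]); PHI0=79.2
def pose(adv,gap=0.0,z=.131):
    "TCP pose with handle advanced by adv deg; gap = clearance behind the peg (m)"
    n=PHI0+adv+90+14-24*adv/360   # push direction = tool -x
    a,b=np.radians(PHI0+adv),np.radians(n)
    p=HUB+.065*np.array([np.cos(a),np.sin(a)])-(.0200+gap)*np.array([np.cos(b),np.sin(b)])
    return (*p,z,n-180)
def plan(targets,claw=1,N=None):
    "rows to go through targets (x,y,z,yaw) from the measured pose, one row each or split to limits"
    s=monitor.sense(); p=np.array(s["tool_pos"]); R=np.array(s["tool_rot"]); yaw=np.degrees(np.arctan2(R[1,0],R[0,0]))
    rows=[]
    for t in targets:
        k=max(1,int(np.ceil(max(np.linalg.norm(np.array(t[:3])-p)/.038,abs((t[3]-yaw+180)%360-180)/9.5))))
        p0,y0=p.copy(),yaw; dy=(t[3]-yaw+180)%360-180
        for i in range(1,k+1):
            q=p0+(np.array(t[:3])-p0)*i/k; c,sn=np.cos(np.radians(yaw)),np.sin(np.radians(yaw))
            A=np.array([[c,sn,0],[sn,-c,0],[0,0,-1]])
            d=np.round(A.T@(q-p)/.04,2); w=np.round(-(y0+dy*i/k-yaw)/10,2)
            p=p+A@d*.04; yaw-=w*10
            rows.append([*d.tolist(),0,0,float(w),claw])
    for i in range(0,len(rows),10): print([x for r in rows[i:i+10] for x in r])
    print(len(rows),"rows")
def st():
    s=monitor.sense();R=np.array(s["tool_rot"]); print("t",s["clock"],"p",np.round(s["tool_pos"],4),"yaw",round(float(np.degrees(np.arctan2(R[1,0],R[0,0]))),1),"q6",round(s["q"][5],3),"F",np.round(s["ft_force"],1))
E
python3 -c "
from h import *
a=pose(0,.02,.245); print(a); plan([a,pose(0,.02)])"
```

```text
(np.float64(0.5914174160153514), np.float64(-0.08521846850290868), 0.245, 3.1999999999999886)
[0.79, -0.49, 0.0, 0, 0, 0.09, 1, 0.77, -0.5, 0.0, 0, 0, 0.09, 1, 0.77, -0.51, 0.0, 0, 0, 0.09, 1, 0.76, -0.52, 0.0, 0, 0, 0.09, 1, 0.76, -0.54, 0.0, 0, 0, 0.09, 1, 0.74, -0.55, 0.0, 0, 0, 0.09, 1, 0.74, -0.56, 0.0, 0, 0, 0.09, 1, 0.72, -0.57, 0.0, 0, 0, 0.09, 1, 0.72, -0.58, 0.0, 0, 0, 0.09, 1, 0.71, -0.59, 0.0, 0, 0, 0.09, 1]
[0.7, -0.61, 0.01, 0, 0, 0.09, 1, 0.69, -0.61, -0.0, 0, 0, 0.09, 1, 0.68, -0.63, -0.0, 0, 0, 0.09, 1, 0.67, -0.64, -0.0, 0, 0, 0.09, 1, 0.66, -0.64, -0.0, 0, 0, 0.09, 1, 0.65, -0.66, -0.0, 0, 0, 0.09, 1, 0.64, -0.67, -0.0, 0, 0, 0.09, 1, -0.0, 0.0, 0.95, 0, 0, -0.0, 1, -0.0, 0.0, 0.95, 0, 0, -0.0, 1, -0.0, 0.0, 0.95, 0, 0, -0.0, 1]
20 rows
```

>>> jog_arm(
  motion=[0.79,-0.49,0,0,0,0.09,1,0.77,-0.5,0,0,0,0.09,1,0.77,-0.51,0,0,0,0.09,1,0.76,-0.52,0,0,0,0.09,1,0.76,-0.54,0,0,0,0.09,1,0.74,-0.55,0,0,0,0.09,1,0.74,-0.56,0,0,0,0.09,1,0.72,-0.57,0,0,0,0.09,1,0.72,-0.58,0,0,0,0.09,1,0.71,-0.59,0,0,0,0.09,1],
  newtons=20,
)

```text
clock: 1.85
tool_pos: [0.427, -0.2836, 0.2455]
tool_rot: [[0.986, 0.164, 0.0], [0.164, -0.986, -0.0], [0.0, 0.0, -1.0]]
ft_force: [-0.7, -0.6, 0.8]
grip_width: 0.0003
gripper_force: 0.0
```

>>> jog_arm(
  motion=[0.7,-0.61,0,0,0,0.09,1,0.69,-0.61,0,0,0,0.09,1,0.68,-0.63,0,0,0,0.09,1,0.67,-0.64,0,0,0,0.09,1,0.66,-0.64,0,0,0,0.09,1,0.65,-0.66,0,0,0,0.09,1,0.64,-0.67,0,0,0,0.09,1,0,0,0,0,0,0,1,0,0,0,0,0,0,1],
)

```text
clock: 2.98
tool_pos: [0.5914, -0.0852, 0.2452]
tool_rot: [[0.998, 0.056, -0.0], [0.056, -0.998, -0.0], [-0.0, 0.0, -1.0]]
ft_force: [-0.1, -0.0, 0.2]
grip_width: 0.0005
gripper_force: 0.0
```

```bash
python3 -c "
from h import *
st(); plan([pose(0,.02)])"
```

```text
t 2.975 p [ 0.5914 -0.0852  0.2452] yaw 3.2 q6 2.724 F [-0.1 -0.   0.2]
[0.0, -0.0, 0.71, 0, 0, 0.0, 1, 0.0, -0.0, 0.72, 0, 0, 0.0, 1, 0.0, -0.0, 0.71, 0, 0, 0.0, 1, 0.0, -0.0, 0.71, 0, 0, 0.0, 1]
4 rows
```

```bash
sed -i 's/90+14-24\*adv/90+2-22*adv/' h.py; python3 -c "
from h import *
plan([pose(0,.02)])"
```

```text
[-0.01, 0.05, 0.71, 0, 0, 0.3, 1, 0.0, 0.05, 0.72, 0, 0, 0.3, 1, 0.0, 0.06, 0.71, 0, 0, 0.3, 1, 0.01, 0.05, 0.71, 0, 0, 0.3, 1]
4 rows
```

>>> jog_arm(
  motion=[-0.01,0.05,0.71,0,0,0.3,1,0,0.05,0.72,0,0,0.3,1,0,0.06,0.71,0,0,0.3,1,0.01,0.05,0.71,0,0,0.3,1,0,0,0,0,0,0,1],
)

```text
clock: 3.6
tool_pos: [0.5895, -0.094, 0.1292]
tool_rot: [[0.988, -0.154, -0.004], [-0.154, -0.988, 0.001], [-0.004, -0.001, -1.0]]
ft_force: [-0.4, 0.2, 0.6]
grip_width: 0.0002
gripper_force: 0.0
```

```bash
python3 -c "
from h import *
st(); f=grab_frame('scene'); cv2.imwrite('pics/s1.png',cv2.resize(f['color'][190:280,220:340],None,fx=6,fy=6,interpolation=cv2.INTER_CUBIC))
plan([pose(0,.008),pose(0,.002)]+[pose(a) for a in range(3,25,3)])"
```

```text
t 3.6 p [ 0.5895 -0.094   0.1292] yaw -8.9 q6 2.919 F [-0.4  0.2  0.6]
[-0.29, -0.02, 0.0, 0, 0, -0.0, 1, -0.15, 0.0, 0.0, 0, 0, -0.0, 1, -0.14, -0.02, 0.0, 0, 0, -0.28, 1, -0.08, -0.03, 0.0, 0, 0, -0.28, 1, -0.09, -0.02, 0.0, 0, 0, -0.29, 1, -0.08, -0.03, 0.0, 0, 0, -0.28, 1, -0.09, -0.02, 0.0, 0, 0, -0.28, 1, -0.08, -0.02, 0.0, 0, 0, -0.28, 1, -0.09, -0.03, 0.0, 0, 0, -0.28, 1, -0.09, -0.02, 0.0, 0, 0, -0.28, 1]
10 rows
```

View pics/s1.png

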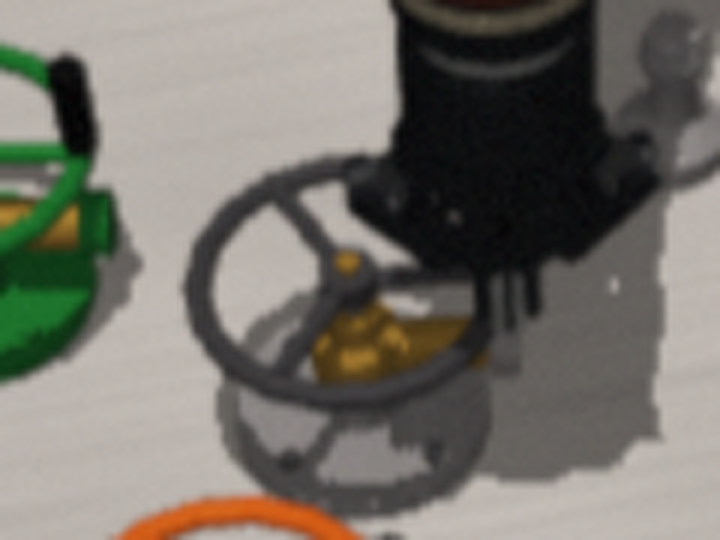

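The crop shows the shut fingers at (510,290) just above the rim on the far side of the handle, free of contact. I'll start pushing.

>>> jog_arm(
  motion=[-0.29,-0.02,0,0,0,0,1,-0.15,0,0,0,0,0,1,-0.14,-0.02,0,0,0,-0.28,1,-0.08,-0.03,0,0,0,-0.28,1,-0.09,-0.02,0,0,0,-0.29,1,-0.08,-0.03,0,0,0,-0.28,1,-0.09,-0.02,0,0,0,-0.28,1,-0.08,-0.02,0,0,0,-0.28,1],
)

```text
clock: 4.65
tool_pos: [0.5523, -0.0832, 0.1324]
tool_rot: [[0.99, 0.143, 0.002], [0.143, -0.99, -0.0], [0.002, 0.0, -1.0]]
ft_force: [2.1, 2.3, -0.8]
grip_width: 0.0001
gripper_force: 1.2
```

```bash
cat >> h.py <<'E'
def track():
    f=grab_frame('scene'); P=cloud(f); C=f['color'].astype(int)
    for n in('scene','top'):
        f=grab_frame(n); P=cloud(f); c=f['color'].max(-1)
        # spokes: points in the wheel plane between hub and rim
        h={'top':np.array([.5375,-.1496]),'scene':np.array([.5411,-.1530])}[n]
        d=P[...,:2]-h; r=np.hypot(d[...,0],d[...,1]); a=np.arctan2(d[...,1],d[...,0])
        m=(r>.022)&(r<.052)&(P[...,2]>.094)&(P[...,2]<.109)
        e=np.angle(np.exp(3j*a[m]).mean()); k=np.degrees(e)/3
        m2=(r>.05)&(r<.08)&(P[...,2]>.115)&(P[...,2]<.158)&(c<60)
        print(n,'spokes mod120',round(float(k%120),1),m.sum(),'R',round(float(abs(np.exp(3j*a[m]).mean())),2),'handle',np.round(np.degrees(np.angle(np.exp(1j*a[m2]).mean())),1),m2.sum())
E
python3 - <<'E'
from h import *
st(); track(); plan([pose(a) for a in range(21,72,5)])
E
```

```text
t 4.65 p [ 0.5523 -0.0832  0.1324] yaw 8.2 q6 2.614 F [ 2.1  2.3 -0.8]
scene spokes mod120 94.5 120 R 0.97 handle 73.7 58
top spokes mod120 99.6 2 R 1.0 handle nan 0
[-0.12, -0.02, 0.03, 0, 0, -0.28, 1, -0.14, -0.03, -0.0, 0, 0, -0.47, 1, -0.14, -0.04, -0.0, 0, 0, -0.47, 1, -0.15, -0.03, -0.0, 0, 0, -0.47, 1, -0.14, -0.04, -0.0, 0, 0, -0.47, 1, -0.14, -0.03, -0.0, 0, 0, -0.47, 1, -0.15, -0.03, -0.0, 0, 0, -0.47, 1, -0.14, -0.04, -0.0, 0, 0, -0.47, 1, -0.14, -0.03, -0.0, 0, 0, -0.47, 1, -0.15, -0.03, -0.0, 0, 0, -0.47, 1]
[-0.14, -0.03, -0.0, 0, 0, -0.47, 1]
11 rowsh.py:43: RuntimeWarning: Mean of empty slice.
  print(n,'spokes mod120',round(float(k%120),1),m.sum(),'R',round(float(abs(np.exp(3j*a[m]).mean())),2),'handle',np.round(np.degrees(np.angle(np.exp(1j*a[m2]).mean())),1),m2.sum())
  ret = ret.dtype.type(ret / rcount)
```

>>> jog_arm(
  motion=[-0.12,-0.02,0.03,0,0,-0.28,1,-0.14,-0.03,0,0,0,-0.47,1,-0.14,-0.04,0,0,0,-0.47,1,-0.15,-0.03,0,0,0,-0.47,1,-0.14,-0.04,0,0,0,-0.47,1,-0.14,-0.03,0,0,0,-0.47,1,-0.15,-0.03,0,0,0,-0.47,1,-0.14,-0.04,0,0,0,-0.47,1,-0.14,-0.03,0,0,0,-0.47,1,-0.15,-0.03,0,0,0,-0.47,1],
)

```text
clock: 6.05
tool_pos: [0.4974, -0.098, 0.1304]
tool_rot: [[0.597, 0.802, 0.0], [0.802, -0.597, 0.0], [0.001, -0.0, -1.0]]
ft_force: [-1.0, 3.6, 0.8]
grip_width: 0.0001
gripper_force: 1.1
```

```bash
python3 - <<'E' 2>/dev/null
from h import *
st(); track(); plan([pose(a) for a in range(71,119,5)])
E
```

```text
t 6.05 p [ 0.4974 -0.098   0.1304] yaw 53.3 q6 1.758 F [-1.   3.6  0.8]
scene spokes mod120 24.0 123 R 0.97 handle 129.6 77
top spokes mod120 nan 0 R nan handle nan 0
[-0.13, -0.03, -0.02, 0, 0, -0.48, 1, -0.15, -0.03, 0.0, 0, 0, -0.47, 1, -0.14, -0.02, 0.0, 0, 0, -0.47, 1, -0.14, -0.03, 0.0, 0, 0, -0.47, 1, -0.14, -0.03, 0.0, 0, 0, -0.47, 1, -0.15, -0.02, 0.0, 0, 0, -0.47, 1, -0.14, -0.03, 0.0, 0, 0, -0.47, 1, -0.14, -0.02, 0.0, 0, 0, -0.47, 1, -0.14, -0.03, 0.0, 0, 0, -0.47, 1, -0.15, -0.02, 0.0, 0, 0, -0.47, 1]
10 rows
```

>>> jog_arm(
  motion=[-0.13,-0.03,-0.02,0,0,-0.48,1,-0.15,-0.03,0,0,0,-0.47,1,-0.14,-0.02,0,0,0,-0.47,1,-0.14,-0.03,0,0,0,-0.47,1,-0.14,-0.03,0,0,0,-0.47,1,-0.15,-0.02,0,0,0,-0.47,1,-0.14,-0.03,0,0,0,-0.47,1,-0.14,-0.02,0,0,0,-0.47,1,-0.14,-0.03,0,0,0,-0.47,1,-0.15,-0.02,0,0,0,-0.47,1],
)

```text
clock: 7.45
tool_pos: [0.473, -0.1485, 0.1308]
tool_rot: [[-0.179, 0.984, -0.001], [0.984, 0.179, 0.0], [0.001, -0.001, -1.0]]
ft_force: [-2.9, 2.9, -0.1]
grip_width: -0.0
gripper_force: 1.1
```

```bash
python3 - <<'E' 2>/dev/null
from h import *
st(); track(); plan([pose(a) for a in range(122,171,5)])
E
```

```text
t 7.45 p [ 0.473  -0.1485  0.1308] yaw 100.3 q6 0.822 F [-2.9  2.9 -0.1]
scene spokes mod120 75.3 124 R 0.97 handle -170.5 124
top spokes mod120 75.6 66 R 0.96 handle nan 0
[-0.16, -0.03, -0.0, 0, 0, -0.57, 1, -0.15, -0.02, -0.0, 0, 0, -0.46, 1, -0.14, -0.02, -0.0, 0, 0, -0.47, 1, -0.14, -0.02, -0.0, 0, 0, -0.47, 1, -0.14, -0.02, -0.0, 0, 0, -0.47, 1, -0.14, -0.02, -0.0, 0, 0, -0.47, 1, -0.14, -0.02, -0.0, 0, 0, -0.47, 1, -0.14, -0.02, -0.0, 0, 0, -0.47, 1, -0.15, -0.01, -0.0, 0, 0, -0.47, 1, -0.14, -0.02, -0.0, 0, 0, -0.47, 1]
10 rows
```

Handle at about 195.4°, an advance of 116° as planned.

>>> jog_arm(
  motion=[-0.16,-0.03,0,0,0,-0.57,1,-0.15,-0.02,0,0,0,-0.46,1,-0.14,-0.02,0,0,0,-0.47,1,-0.14,-0.02,0,0,0,-0.47,1,-0.14,-0.02,0,0,0,-0.47,1,-0.14,-0.02,0,0,0,-0.47,1,-0.14,-0.02,0,0,0,-0.47,1,-0.14,-0.02,0,0,0,-0.47,1,-0.15,-0.01,0,0,0,-0.47,1,-0.14,-0.02,0,0,0,-0.47,1],
)

```text
clock: 8.85
tool_pos: [0.4962, -0.1999, 0.1309]
tool_rot: [[-0.849, 0.528, -0.001], [0.528, 0.849, -0.0], [0.0, -0.0, -1.0]]
ft_force: [-1.4, 1.7, 0.4]
grip_width: 0.0002
gripper_force: 1.0
```

```bash
python3 - <<'E' 2>/dev/null
from h import *
st(); track(); plan([pose(a) for a in range(172,221,5)])
E
```

```text
t 8.85 p [ 0.4962 -0.1999  0.1309] yaw 148.2 q6 -0.072 F [-1.4  1.7  0.4]
scene spokes mod120 7.2 121 R 0.97 handle -117.1 153
top spokes mod120 7.5 120 R 0.97 handle nan 0
[-0.14, -0.02, -0.0, 0, 0, -0.47, 1, -0.14, -0.02, -0.0, 0, 0, -0.47, 1, -0.14, -0.01, -0.0, 0, 0, -0.47, 1, -0.14, -0.01, -0.0, 0, 0, -0.47, 1, -0.14, -0.01, -0.0, 0, 0, -0.47, 1, -0.14, -0.01, -0.0, 0, 0, -0.47, 1, -0.14, -0.01, -0.0, 0, 0, -0.47, 1, -0.14, -0.01, -0.0, 0, 0, -0.47, 1, -0.14, -0.01, -0.0, 0, 0, -0.47, 1, -0.14, -0.01, -0.0, 0, 0, -0.46, 1]
10 rows
```

>>> jog_arm(
  motion=[-0.14,-0.02,0,0,0,-0.47,1,-0.14,-0.02,0,0,0,-0.47,1,-0.14,-0.01,0,0,0,-0.47,1,-0.14,-0.01,0,0,0,-0.47,1,-0.14,-0.01,0,0,0,-0.47,1,-0.14,-0.01,0,0,0,-0.47,1,-0.14,-0.01,0,0,0,-0.47,1,-0.14,-0.01,0,0,0,-0.47,1,-0.14,-0.01,0,0,0,-0.47,1,-0.14,-0.01,0,0,0,-0.46,1],
)

```text
clock: 10.25
tool_pos: [0.5483, -0.2141, 0.1308]
tool_rot: [[-0.966, -0.259, -0.001], [-0.259, 0.966, 0.0], [0.001, 0.001, -1.0]]
ft_force: [-1.6, 1.4, 0.5]
grip_width: -0.0
gripper_force: 1.1
```

```bash
python3 - <<'E' 2>/dev/null
from h import *
st(); track(); plan([pose(a) for a in range(221,271,5)])
E
```

```text
t 10.25 p [ 0.5483 -0.2141  0.1308] yaw -165.0 q6 -0.857 F [-1.6  1.4  0.5]
scene spokes mod120 58.5 124 R 0.97 handle -64.9 147
top spokes mod120 58.0 95 R 0.96 handle nan 0
[-0.11, -0.02, -0.0, 0, 0, -0.38, 1, -0.14, -0.0, -0.0, 0, 0, -0.47, 1, -0.14, -0.01, -0.0, 0, 0, -0.47, 1, -0.14, -0.0, -0.0, 0, 0, -0.47, 1, -0.13, -0.01, -0.0, 0, 0, -0.47, 1, -0.14, -0.0, -0.0, 0, 0, -0.47, 1, -0.14, -0.0, -0.0, 0, 0, -0.47, 1, -0.14, -0.01, -0.0, 0, 0, -0.47, 1, -0.14, 0.0, -0.0, 0, 0, -0.47, 1, -0.14, 0.0, -0.0, 0, 0, -0.46, 1]
10 rows
```

>>> jog_arm(
  motion=[-0.11,-0.02,0,0,0,-0.38,1,-0.14,0,0,0,0,-0.47,1,-0.14,-0.01,0,0,0,-0.47,1,-0.14,0,0,0,0,-0.47,1,-0.13,-0.01,0,0,0,-0.47,1,-0.14,0,0,0,0,-0.47,1,-0.14,0,0,0,0,-0.47,1,-0.14,-0.01,0,0,0,-0.47,1,-0.14,0,0,0,0,-0.47,1,-0.14,0,0,0,0,-0.46,1],
)

```text
clock: 11.65
tool_pos: [0.5919, -0.1854, 0.1309]
tool_rot: [[-0.485, -0.875, -0.001], [-0.875, 0.485, -0.001], [0.001, 0.0, -1.0]]
ft_force: [-3.9, -1.8, 1.4]
grip_width: 0.0001
gripper_force: 1.2
```

```bash
python3 - <<'E' 2>/dev/null
from h import *
st(); track(); plan([pose(a) for a in range(270,319,5)])
# reference from initial pictures
for n,h in (('top',[.5375,-.1496]),('scene',[.5411,-.1530])):
    P=np.load(n+'0.npy'); d=P[...,:2]-h; r=np.hypot(d[...,0],d[...,1]); a=np.arctan2(d[...,1],d[...,0])
    m=(r>.022)&(r<.052)&(P[...,2]>.094)&(P[...,2]<.109); print(n,'ref',np.degrees(np.angle(np.exp(3j*a[m]).mean()))/3%120,m.sum())
E
```

```text
t 11.65 p [ 0.5919 -0.1854  0.1309] yaw -119.0 q6 -1.578 F [-3.9 -1.8  1.4]
scene spokes mod120 107.7 40 R 0.98 handle -17.1 144
top spokes mod120 nan 0 R nan handle nan 0
[-0.11, -0.0, -0.0, 0, 0, -0.38, 1, -0.13, -0.0, -0.0, 0, 0, -0.47, 1, -0.14, -0.0, -0.0, 0, 0, -0.47, 1, -0.14, -0.0, -0.0, 0, 0, -0.47, 1, -0.13, 0.0, -0.0, 0, 0, -0.47, 1, -0.14, 0.01, -0.0, 0, 0, -0.47, 1, -0.14, -0.0, -0.0, 0, 0, -0.47, 1, -0.13, 0.0, -0.0, 0, 0, -0.47, 1, -0.14, 0.01, -0.0, 0, 0, -0.47, 1, -0.13, 0.01, -0.0, 0, 0, -0.47, 1]
10 rows
top ref 79.2103988641104 181
scene ref 79.36532830595809 121
```

>>> jog_arm(
  motion=[-0.11,0,0,0,0,-0.38,1,-0.13,0,0,0,0,-0.47,1,-0.14,0,0,0,0,-0.47,1,-0.14,0,0,0,0,-0.47,1,-0.13,0,0,0,0,-0.47,1,-0.14,0.01,0,0,0,-0.47,1,-0.14,0,0,0,0,-0.47,1,-0.13,0,0,0,0,-0.47,1,-0.14,0.01,0,0,0,-0.47,1,-0.13,0.01,0,0,0,-0.47,1],
)

```text
clock: 13.05
tool_pos: [0.5989, -0.1346, 0.1311]
tool_rot: [[0.294, -0.956, 0.001], [-0.956, -0.294, -0.001], [0.001, -0.001, -1.0]]
ft_force: [0.6, -1.0, -1.2]
grip_width: 0.0003
gripper_force: 1.0
```

```bash
python3 - <<'E' 2>/dev/null
from h import *
st(); track(); plan([pose(a) for a in (320,325,330,335,340,344,347,349,351,352)])
E
```

```text
t 13.05 p [ 0.5989 -0.1346  0.1311] yaw -72.9 q6 -2.303 F [ 0.6 -1.  -1.2]
scene spokes mod120 33.1 47 R 0.97 handle 18.0 67
top spokes mod120 nan 0 R nan handle nan 0
[-0.14, -0.0, 0.0, 0, 0, -0.47, 1, -0.13, 0.01, 0.0, 0, 0, -0.47, 1, -0.14, 0.0, 0.0, 0, 0, -0.47, 1, -0.13, 0.01, 0.0, 0, 0, -0.47, 1, -0.14, 0.01, 0.0, 0, 0, -0.46, 1, -0.11, 0.01, 0.0, 0, 0, -0.38, 1, -0.08, 0.01, 0.0, 0, 0, -0.28, 1, -0.05, -0.0, 0.0, 0, 0, -0.19, 1, -0.05, 0.0, 0.0, 0, 0, -0.19, 1, -0.03, 0.0, 0.0, 0, 0, -0.09, 1]
10 rows
```

>>> jog_arm(
  motion=[-0.14,0,0,0,0,-0.47,1,-0.13,0.01,0,0,0,-0.47,1,-0.14,0,0,0,0,-0.47,1,-0.13,0.01,0,0,0,-0.47,1,-0.14,0.01,0,0,0,-0.46,1,-0.11,0.01,0,0,0,-0.38,1,-0.08,0.01,0,0,0,-0.28,1,-0.05,0,0,0,0,-0.19,1,-0.05,0,0,0,0,-0.19,1,-0.03,0,0,0,0,-0.09,1],
)

```text
clock: 14.45
tool_pos: [0.576, -0.1022, 0.1311]
tool_rot: [[0.787, -0.617, 0.0], [-0.617, -0.787, -0.0], [0.001, 0.0, -1.0]]
ft_force: [2.5, -1.4, 0.9]
grip_width: 0.0001
gripper_force: 1.0
```

```bash
python3 - <<'E' 2>/dev/null
from h import *
st(); track(); plan([pose(a) for a in (353,354.5,356,357)])
E
```

```text
t 14.45 p [ 0.576  -0.1022  0.1311] yaw -38.1 q6 -2.876 F [ 2.5 -1.4  0.9]
scene spokes mod120 70.2 108 R 0.97 handle 48.8 69
top spokes mod120 nan 0 R nan handle nan 0
[-0.02, 0.0, 0.0, 0, 0, -0.08, 1, -0.04, 0.0, 0.0, 0, 0, -0.14, 1, -0.04, 0.01, 0.0, 0, 0, -0.14, 1, -0.03, -0.0, 0.0, 0, 0, -0.09, 1]
4 rows
```

>>> jog_arm(
  motion=[-0.04,0,0,0,0,-0.1,1,-0.04,0,0,0,0,-0.1,1,-0.04,0.01,0,0,0,-0.1,1,-0.03,0,0,0,0,-0.1,1,0,0,0,0,0,0,1],
)

```text
clock: 15.22
tool_pos: [0.5707, -0.0987, 0.1309]
tool_rot: [[0.828, -0.56, -0.0], [-0.56, -0.828, -0.0], [-0.0, 0.0, -1.0]]
ft_force: [1.2, -2.0, 0.7]
grip_width: -0.0
gripper_force: 0.8
```

```bash
python3 - <<'E' 2>/dev/null
from h import *
st(); track()
E
```

```text
t 15.225 p [ 0.5707 -0.0987  0.1309] yaw -34.1 q6 -2.944 F [ 1.2 -2.   0.7]
scene spokes mod120 76.3 111 R 0.97 handle 54.4 69
top spokes mod120 nan 0 R nan handle nan 0
```

>>> jog_arm(
  motion=[0.4,0,0,0,0,0,1,0.4,0,0,0,0,0,1,0,0,-1,0,0,0,1,0,0,-1,0,0,0,1,0,0,-1,0,0,0,1,-0.53,-0.78,0,0,0,0,1,-0.53,-0.78,0,0,0,0,1,-0.53,-0.78,0,0,0,0,1,-0.53,-0.78,0,0,0,0,1,0,0,0,0,0,0,1],
)

```text
clock: 16.62
tool_pos: [0.5965, 0.0367, 0.2506]
tool_rot: [[0.83, -0.558, -0.001], [-0.558, -0.83, 0.001], [-0.001, -0.0, -1.0]]
ft_force: [-0.5, -1.3, 0.5]
grip_width: 0.0001
gripper_force: 0.0
```

```bash
python3 - <<'E' 2>/dev/null
from h import *
st(); track(); f=grab_frame('top'); cv2.imwrite('pics/t2.png',f['color'])
P=cloud(grab_frame('scene')); Q=P[208:265,244:314].reshape(-1,3)
for c,Q in((np.array([.5411,-.1530]),Q),):
    T=Q[(Q[:,2]>.148)&(Q[:,2]<.16)]; d=T.mean(0)[:2]-c; print(len(T),np.degrees(np.arctan2(d[1],d[0])),'ref 79.36')
E
```

```text
t 16.625 p [0.5965 0.0367 0.2506] yaw -33.9 q6 -2.707 F [-0.5 -1.3  0.5]
scene spokes mod120 76.4 124 R 0.97 handle 74.1 85
top spokes mod120 76.3 180 R 0.97 handle 77.6 66
37 76.76295743604676 ref 79.36
```

View pics/t2.png

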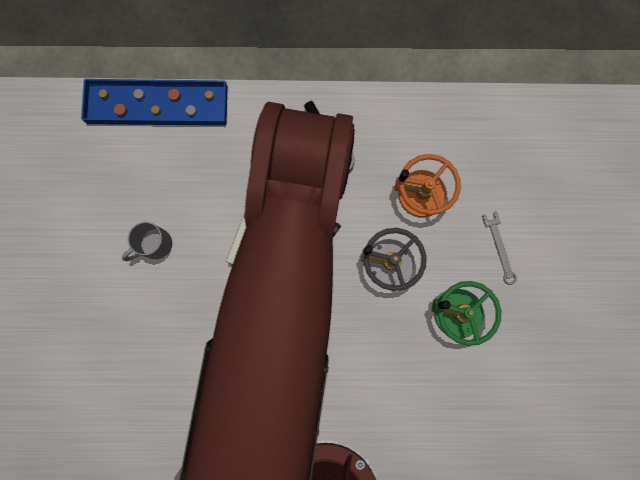

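The picture shows the dark wheel clear of the arm, with its handle at (368,251). By spokes and handle it is 2.9° short. I'll go back for the last 3.3 mm.

```bash
python3 - <<'E' 2>/dev/null
from h import *
y=-34.1; u=np.array([np.cos(np.radians(y)),np.sin(np.radians(y))])
pc=np.array([.5707,-.0987]); b=pc+.03*u; e=pc+[-.0032,.0007]
plan([(*b,.245,y),(*b,.131,y),(*(pc+.006*u),.131,y),(*pc,.131,y),(*((pc+e)/2),.131,y),(*e,.131,y)])
E
```

```text
[0.51, 0.77, 0.04, 0, 0, -0.0, 1, 0.52, 0.78, 0.03, 0, 0, -0.0, 1, 0.51, 0.77, 0.04, 0, 0, -0.01, 1, 0.52, 0.78, 0.03, 0, 0, 0.0, 1, -0.0, -0.0, 0.71, 0, 0, 0.0, 1, -0.0, -0.0, 0.72, 0, 0, 0.0, 1, -0.0, -0.0, 0.71, 0, 0, 0.0, 1, -0.0, -0.0, 0.71, 0, 0, 0.0, 1, -0.6, -0.0, 0.0, 0, 0, 0.0, 1, -0.15, -0.0, 0.0, 0, 0, 0.0, 1]
[-0.04, 0.01, 0.0, 0, 0, 0.0, 1, -0.04, 0.02, 0.0, 0, 0, 0.0, 1]
12 rows
```

>>> jog_arm(
  motion=[0.51,0.77,0.04,0,0,0,1,0.52,0.78,0.03,0,0,0,1,0.51,0.77,0.04,0,0,-0.01,1,0.52,0.78,0.03,0,0,0,1,0,0,0.71,0,0,0,1,0,0,0.72,0,0,0,1,0,0,0.71,0,0,0,1,0,0,0.71,0,0,0,1,-0.5,0,0,0,0,0,1,0,0,0,0,0,0,1],
)

```text
clock: 18.12
tool_pos: [0.5784, -0.1038, 0.131]
tool_rot: [[0.829, -0.56, -0.001], [-0.56, -0.829, 0.0], [-0.001, 0.0, -1.0]]
ft_force: [0.4, -0.7, 0.3]
grip_width: -0.0001
gripper_force: 0.0
```

```bash
python3 - <<'E' 2>/dev/null
from h import *
st(); y=-34.1
pc=np.array([.5707,-.0987]); e=pc+[-.0032,.0007]
plan([(*((pc+0)),.131,y),(*((pc+e)/2),.131,y),(*e,.131,y)])
E
```

```text
t 18.125 p [ 0.5784 -0.1038  0.131 ] yaw -34.0 q6 -2.947 F [ 0.4 -0.7  0.3]
[-0.23, 0.0, -0.0, 0, 0, 0.01, 1, -0.04, 0.02, -0.0, 0, 0, -0.0, 1, -0.04, 0.01, -0.0, 0, 0, -0.0, 1]
3 rows
```

>>> jog_arm(
  motion=[-0.12,0,0,0,0,0,1,-0.11,0,0,0,0,0,1,-0.04,0.02,0,0,0,0,1,-0.04,0.01,0,0,0,0,1,0,0,0,0,0,0,1,0,0,0,0,0,0,1],
)

```text
clock: 18.88
tool_pos: [0.5684, -0.0978, 0.1314]
tool_rot: [[0.829, -0.559, 0.0], [-0.559, -0.829, -0.0], [0.0, 0.0, -1.0]]
ft_force: [1.2, -0.4, 0.7]
grip_width: 0.0002
gripper_force: 0.8
```

```bash
python3 - <<'E' 2>/dev/null
from h import *
st(); track()
E
```

```text
t 18.875 p [ 0.5684 -0.0978  0.1314] yaw -34.0 q6 -2.945 F [ 1.2 -0.4  0.7]
scene spokes mod120 78.6 108 R 0.97 handle 55.9 69
top spokes mod120 nan 0 R nan handle nan 0
```

>>> jog_arm(
  motion=[-0.02,0,0,0,0,0,1,0,0,0,0,0,0,1],
)

```text
clock: 19.27
tool_pos: [0.5676, -0.0973, 0.1314]
tool_rot: [[0.829, -0.559, 0.0], [-0.559, -0.829, -0.0], [0.0, 0.0, -1.0]]
ft_force: [1.6, -2.4, 1.2]
grip_width: 0.0
gripper_force: 1.1
```

```bash
python3 - <<'E' 2>/dev/null
from h import *
st(); track()
E
```

```text
t 19.275 p [ 0.5676 -0.0973  0.1314] yaw -34.0 q6 -2.945 F [ 1.6 -2.4  1.2]
scene spokes mod120 79.7 111 R 0.97 handle 56.7 70
top spokes mod120 nan 0 R nan handle nan 0
```

>>> jog_arm(
  motion=[0.4,0,0,0,0,0,1,0.4,0,0,0,0,0,1,0,0,-1,0,0,0,1,0,0,-1,0,0,0,1,0,0,-1,0,0,0,1,-0.53,-0.78,0,0,0,0.6,1,-0.53,-0.78,0,0,0,0.6,1,-0.53,-0.78,0,0,0,0.6,1,-0.53,-0.78,0,0,0,0.6,1,0,0,0,0,0,0,1],
)

```text
clock: 20.68
tool_pos: [0.6169, 0.0357, 0.2506]
tool_rot: [[0.532, -0.847, -0.002], [-0.847, -0.532, 0.001], [-0.002, 0.001, -1.0]]
ft_force: [-0.0, 1.2, 0.0]
grip_width: -0.0001
gripper_force: 0.0
```

```bash
python3 - <<'E' 2>/dev/null
from h import *
st(); track()
# button from initial pictures: dark disc
for n,b in (('top',(225,225,305,285)),('scene',(360,215,420,275))):
    im=cv2.imread(f'pics/{n}0.png').max(-1); P=np.load(n+'0.npy')
    q=P-np.array([.5525,.1565,0]); m=(np.hypot(q[...,0],q[...,1])<.022)&(P[...,2]>.055)
    d=m&(im<45)
    print(n,'dark',d.sum(),P[d].mean(0),P[d].min(0),P[d].max(0),'hist z',np.histogram(P[m][:,2],bins=np.arange(.054,.082,.003)))
    cb=[]; 
    M=P[(P[...,2]>.085)&(abs(P[...,0]-.61)<.06)&(abs(P[...,1]-.15)<.08)]; print('motor',M.mean(0),M.max(0))
im=cv2.imread('pics/top0.png')
cv2.imwrite('pics/btn.png',cv2.resize(im[195:290,215:315],None,fx=6,fy=6,interpolation=cv2.INTER_CUBIC))
E
```

```text
t 20.675 p [0.6169 0.0357 0.2506] yaw -57.9 q6 -2.285 F [-0.   1.2  0. ]
scene spokes mod120 79.7 120 R 0.97 handle 76.9 84
top spokes mod120 79.5 178 R 0.97 handle 80.4 65
top dark 141 [0.54929603 0.15814042 0.07084691] [0.53486031 0.14406846 0.05638602] [0.56557226 0.17127865 0.07841488] hist z (array([ 6, 40, 53, 23, 30, 64, 48,  6,  1]), array([0.054, 0.057, 0.06 , 0.063, 0.066, 0.069, 0.072, 0.075, 0.078,
       0.081]))
motor [0.62301796 0.12936174 0.0928606 ] [0.65457587 0.18623209 0.1036598 ]
scene dark 78 [0.55414111 0.15511689 0.07141694] [0.53885936 0.1415178  0.06564517] [0.56828205 0.16885539 0.07691813] hist z (array([ 2, 16, 34, 24, 13, 45, 31,  3,  0]), array([0.054, 0.057, 0.06 , 0.063, 0.066, 0.069, 0.072, 0.075, 0.078,
       0.081]))
motor [0.63128537 0.12500156 0.09353016] [0.65926473 0.18241046 0.10255232]
```

View pics/btn.png

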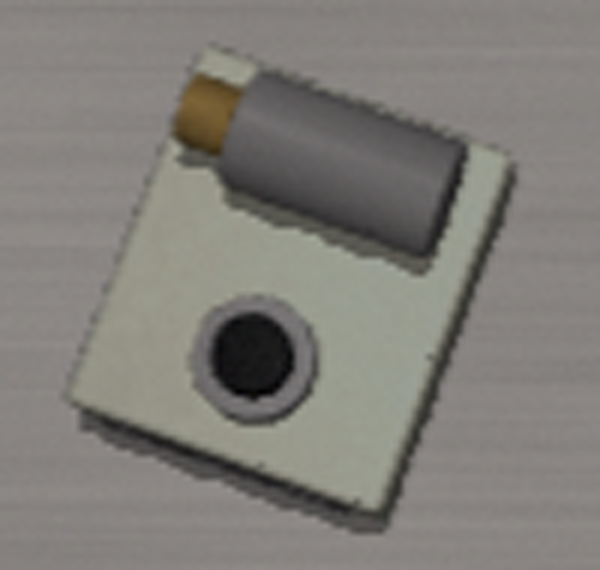

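```bash
python3 - <<'E' 2>/dev/null
from h import *
y=-26
plan([(.5517,.1565,.25,y),(.5517,.1565,.11,y)])
E
```

```text
[-0.87, -0.07, 0.01, 0, 0, -0.8, 1, -0.86, -0.18, 0.0, 0, 0, -0.8, 1, -0.81, -0.3, 0.01, 0, 0, -0.8, 1, -0.77, -0.42, 0.0, 0, 0, -0.8, 1, -0.0, -0.0, 0.88, 0, 0, 0.0, 1, -0.0, -0.0, 0.87, 0, 0, 0.0, 1, -0.0, -0.0, 0.88, 0, 0, 0.0, 1, -0.0, -0.0, 0.87, 0, 0, 0.0, 1]
8 rows
```

>>> jog_arm(
  motion=[-0.87,-0.07,0.01,0,0,-0.8,1,-0.86,-0.18,0,0,0,-0.8,1,-0.81,-0.3,0.01,0,0,-0.8,1,-0.77,-0.42,0,0,0,-0.8,1,0,0,0.88,0,0,0,1,0,0,0.87,0,0,0,1,0,0,0.88,0,0,0,1,0,0,0.87,0,0,0,1,0,0,0,0,0,0,1],
)

```text
clock: 21.95
tool_pos: [0.5502, 0.1557, 0.1077]
tool_rot: [[0.898, -0.439, -0.005], [-0.439, -0.898, -0.0], [-0.005, 0.003, -1.0]]
ft_force: [-0.2, -0.1, 1.0]
grip_width: -0.0001
gripper_force: 0.0
```

```bash
python3 - <<'E' 2>/dev/null
from h import *
st(); plan([(.5517,.1565,.092,-26)])
f=grab_frame('scene'); cv2.imwrite('pics/s3.png',cv2.resize(f['color'][170:290,330:450],None,fx=5,fy=5,interpolation=cv2.INTER_CUBIC))
E
```

```text
t 21.95 p [0.5502 0.1557 0.1077] yaw -26.1 q6 -2.64 F [-0.2 -0.1  1. ]
[0.03, -0.03, 0.39, 0, 0, -0.01, 1]
1 rows
```

View pics/s3.png

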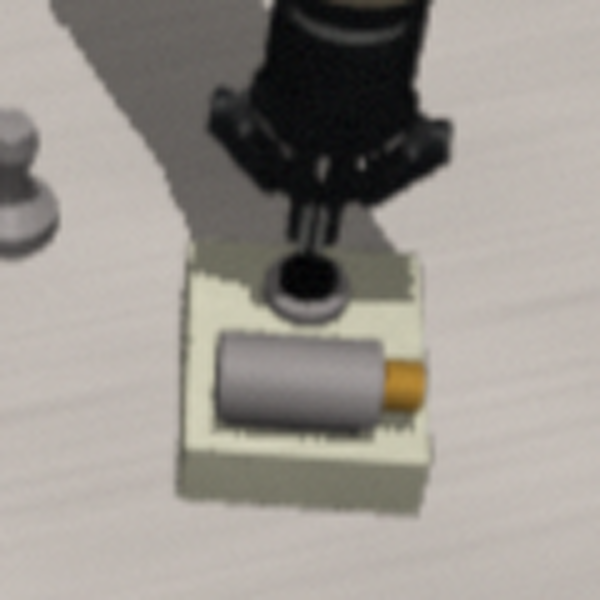

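The crop shows the shut fingertips at (312,245), right above the button at (308,278), with the motor clear in front. I'll press slowly.

>>> jog_arm(
  motion=[0.03,-0.03,0.35,0,0,0,1,0,0,0.1,0,0,0,1,0,0,0.08,0,0,0,1,0,0,0,0,0,0,1],
)

```text
clock: 22.5
tool_pos: [0.5539, 0.1573, 0.0893]
tool_rot: [[0.899, -0.438, 0.0], [-0.438, -0.899, -0.0], [0.0, 0.0, -1.0]]
ft_force: [1.0, -0.8, 0.2]
grip_width: -0.0001
gripper_force: 0.0
```

>>> jog_arm(
  motion=[-0.03,0,0.08,0,0,0,1,0,0,0.05,0,0,0,1,0,0,0.04,0,0,0,1,0,0,0,0,0,0,1],
)

```text
clock: 23.0
tool_pos: [0.553, 0.1579, 0.0827]
tool_rot: [[0.899, -0.438, 0.0], [-0.438, -0.899, 0.0], [0.0, -0.0, -1.0]]
ft_force: [-0.2, 1.1, 3.2]
grip_width: -0.0001
gripper_force: 1.6
```

>>> jog_arm(
  motion=[0,0,0.04,0,0,0,1,0,0,0.03,0,0,0,1,0,0,0,0,0,0,1],
)

```text
clock: 23.38
tool_pos: [0.553, 0.1579, 0.08]
tool_rot: [[0.899, -0.438, 0.0], [-0.438, -0.899, 0.0], [0.0, -0.0, -1.0]]
ft_force: [-1.1, 1.0, 6.5]
grip_width: 0.0002
gripper_force: 3.3
```

>>> jog_arm(
  motion=[0,0,0.03,0,0,0,1,0,0,0.02,0,0,0,1,0,0,0,0,0,0,1],
)

```text
clock: 23.75
tool_pos: [0.5531, 0.1579, 0.0798]
tool_rot: [[0.899, -0.438, 0.001], [-0.438, -0.899, -0.0], [0.001, -0.0, -1.0]]
ft_force: [-8.3, 0.5, 20.9]
grip_width: 0.0004
gripper_force: 10.2
```

Hard stop reached: 21 N with no further travel. I'll release and retreat.

>>> jog_arm(
  motion=[0,0,-0.2,0,0,0,1,0,0,-0.5,0,0,0,1,0,0,-1,0,0,0,1,0,0,-1,0,0,0,1,0,0,-1,0,0,0,1,0,0,0,0,0,0,1,0,0,0,0,0,0,1],
)

```text
clock: 24.62
tool_pos: [0.5527, 0.1577, 0.2254]
tool_rot: [[0.899, -0.439, -0.0], [-0.439, -0.899, -0.0], [-0.0, 0.0, -1.0]]
ft_force: [-0.7, -0.1, -0.1]
grip_width: -0.0001
gripper_force: 0.0
```

```bash
python3 - <<'E' 2>/dev/null
from h import *
st(); track(); P=cloud(grab_frame('scene')); q=np.load('scene0.npy')
d=np.hypot(q[...,0]-.556,q[...,1]-.1548)<.01
print('button z before/now',np.nanmedian(q[d][:,2]),np.nanmedian(P[d][:,2]))
print(ticket.job_done())
E
```

```text
t 24.625 p [0.5527 0.1577 0.2254] yaw -26.0 q6 -2.637 F [-0.7 -0.1 -0.1]
scene spokes mod120 79.9 122 R 0.97 handle 77.1 83
top spokes mod120 79.5 181 R 0.97 handle 80.5 66
button z before/now 0.07076908494762435 0.07085227552264173
the job is handed in; nothing more can be done
None
```

I pushed the bleed wheel one full anticlockwise turn, ending about 0.3–0.5° past its start by the cameras. I then pressed the pump button to its stop (21 N) and released it; it sprang back, and I handed the job in at about 25 s.

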